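Dim the bench lamp, then hold the probe microscope's sprung cover at its index

ROBOT

A 6-joint arm with a two-finger parallel gripper is mounted at the origin on the work surface. World frame = base frame: x ahead of the robot, y to its left, z up, the work surface at z = 0. Lengths are in m, angles in rad, forces in N, time in s.
With the tool pointing down it reaches from about 0.375 to 0.9 m from the base axis. Payload 3.1 kg.
Tool frame: the origin (TCP) lies between the finger pads; the fingertips stand 17 mm ahead of it and the grasp point (between the pads) lies 2 mm behind it (robot.nose_length is the distance from the TCP to the fingertips, in m); z points along the fingers, y is the line along which they close (so a half turn about z gives the same grasp; the last joint's range is limited). The gripper opens to 87 mm and grips with 3 to 60 N. Pads are 19 mm wide; open, the fingers measure 117 mm over their backs; the gripper's body (75 mm by 190 mm) begins 51 mm behind the grasp point.
Start: joints at [-1.345, 0.527, 1.433, -0, 1.181, -0.178], TCP at [0.246, -0.575, 0.24] pointing down, gripper open.
Joint ranges: [-3.08, 3.08], [-0.75, 2.2], [0.22, 2.44], [-1.43, 4.57], [0, 2.65], [-2.85, 2.85]. Speed limits (rad/s): [2.79, 2.79, 3.14, 3.14, 3.14, 3.14].

INTERFACE

Orientations are given as a unit quaternion [x, y, z, w].
In Python, from rig import robot, cams gives the robot as it stands.
- The arm moves only by the shell command python3 -m pendant 'ROWS' [FORCE]. ROWS is JSON, a list of rows, each an object with "jaw": the opening, from 0 (shut) to 1 (fully open); "linear": the shift along the tool's x, y, z in cm, a list of three; "twist": the turn about the tool's z in degrees. A call has 1 to 12 rows; each row shifts and turns the commanded pose from where the row before left it, along the tool's axes as they then stand; what a row does not reach is not made up. A row lasts 1/12 s, in which the tool goes at most 41.7 mm and 7.16 degrees, less where a joint would pass 70% of its speed; a pose out of reach is approached as far as the arm can. A call is refused whole if a number of a shift passes 4.17 or a number of a turn 7.16, either way. A call with a gripper value outside its range is refused whole. The fingers move at their own pace and stop on an object; FORCE is the grip in N (left out, the last holds). Time passes only in rows, so rows that do not move let the fingers close. It gives the time, the measured TCP pose, the force, the opening and the grip force at its end, in the units of the state.
- robot.get_obs(): the state, without advancing time (a new reading comes with each control period).
- cams.camera(name): name is "side" or "top" or "wrist"; returns a dict with "color" (400x640x3 uint8, blue, green, red), "depth" (400x640 float32, m along the optical axis (not along the pixel's ray), 0 where there is no reading), "fov_y" (degrees; the focal length in pixels is half the picture's height over the tangent of half this angle, whatever the lens; pixels are square), "cx", "cy" (the principal point, pixels), "view" (4x4, takes a point from world to camera coordinates). Camera axes: x right, y down, z forward; pixel columns grow to the right and rows downward; lengths in m; the calibration is good to about 2 mm. A picture is of the moment at which its call begins.
- robot.hand_in(): hands the job in; it is judged then, once.
The state is a dict: "time": time; "q": joint angles; "joint_velocities": joint speeds; "joint_torque": joint torques, N m; "position": TCP position; "tool_rot": TCP orientation; "ft_force": force on the tool from outside, world axes, zero at the start; "moment": the same for the moment, N m; "grip_width": finger opening in m; "grip_force": force on a finger pad.
Only numpy, scipy, OpenCV 4.12 (cv2) and the standard library are available. Lean on these libraries where they do the work, as an engineer would, in place of code of your own. Each camera call takes 0.05 s, during which the arm holds its last target. There are 200 camera calls.

TASK

We want to peek at the probe without flooding the detector: first draw the fader on the bench-lamp dimmer box back to the green line, and only then lift the sprung grey cover of the small probe microscope by its steel handle until the orange pointer stands at the green flag on the quadrant. The cover springs shut by itself, so grip the handle and finish while still holding it steady there. Do not raise the cover into the quadrant's red part, do not shift the flag, and leave everything else on the bench as it stands.

Things in the scene. Friction and masses are not known exactly. Their poses are not given: they have to be found in the camera images.
- dimmer_box: Bench-lamp dimmer, fixed dark box 190 (x) x 90 (y) x 42 mm high with a fader slot along its own x on top. Origin: centre of its underside. Its x axis points from the dim end to the bright end (away from the robot at yaw 0). It may stand left or right of the microscope and yawed up to 0.25 rad; a small dish lies on the bench about 45 mm or more off its near end.
- fader_top (a point): Centre of the top face of the fader's grey cap, 66 mm above the bench. The cap is 14 mm along the track, 24 mm across it and 22 mm high, its underside 1.5 mm above the box top; white line across its top. Sits on the box's centre line (y = 0).
- fader (a joint): Fader position in m: 0 = dim end, 0.100 = bright end, growing along the box's +x. The green line is at 0.030; it starts at 0.065 to 0.100. About 1.5 N of friction; stays where it is left.
- green_line (a point): The point where fader_top is when the fader stands exactly on the green line (a 3 mm green stripe across the box top either side of the slot).
- microscope: Compact probe microscope, fixed: white plinth 250 (x) x 220 (y) mm, white rear column to 137 mm, grey sprung cover. Origin: centre of its underside; x points from the handle towards the hinge, yawed up to 0.25 rad. The quadrant, an upright arc 3 mm thick and up to 255 mm above the bench, stands on its left (+y) flank, 117 mm off the centre line.
- cover: The grey sprung cover, 177 (x) x 200 (y) mm, 70 mm deep, foil-lined. Origin: middle of its hinge line, 133 mm above the bench, at (0.078, 0, 0.133) in the microscope's frame; the hinge line runs along the microscope's y.
- cover_angle (a joint): Cover angle in rad, 0 = shut, grows as the handle side rises; mechanical stop at 1.3. A spring pulls it shut: about 5 N upward at the handle starts it, 7 to 10 N (square to the line from hinge to handle) holds it at the flag. The quadrant's red part begins at 1.05. When pointer and flag are in line, this angle equals joint flag.
- handle (a point): Steel bridge handle on the cover: a round bar 12 mm thick, 110 mm long, parallel to the hinge line, on two end posts. Point: middle of the bar, 38 mm above the cover's top; with the cover shut it is 174 mm above the bench, 150 mm from the hinge line towards the robot and 41 mm above it. It turns with the cover; the round bar can turn between gripper pads. The rules call the bar cover_c4.
- pointer_tip (a point): Tip of the orange pointer on the cover's left side, 135 mm from the hinge line and 117 mm left of the centre line; level with the hinge when shut.
- flag (a joint): Angle in rad at which the green flag is clamped on the quadrant, same zero and sense as joint cover_angle; 0.45 to 0.80. It sits stiffly; leave it.
- flag_tip (a point): Index point on the green flag (a block 16 mm broad along the arc, 24 mm radially), 135 mm from the hinge line, 117 mm left of the centre line: pointer_tip meets it when the cover stands at the flag.
- joystick_box: Stage joystick, fixed white box 160 x 100 x 38 mm, black stick to 103 mm; on the side of the microscope where the dimmer is not. Origin: centre of its underside.
- post_base_a: Loose magnetic post holder: dark block 50 x 50 x 55 mm with a blue face and a black and steel post to 140 mm; stands at the back. Origin: centre of its underside.
- post_base_b: A second such post holder at the back.
- lens_cleaner: Loose blue bottle, 42 mm across, 110 mm high, out to the left. Origin: centre of its underside.
- objective: Loose steel objective lens, 32 mm across, 48 mm high, standing out to the right. Origin: centre of its underside.
- sample_dish: Loose shallow lidded dish, 63 mm across, 15 mm high, lying off the near end of the dimmer. Origin: centre of its underside.
- probe_box: Loose flat blue box 60 x 80 x 20 mm, lying off the near end of the joystick box. Origin: centre of its underside.
- hex_driver: Loose red-handled driver, 160 mm long, 26 mm thick, lying on the bench in front of the microscope. Origin: its middle, on the bench.

How it is judged:
By the outcome, as a careful person would: the job done as asked, in the order asked, and still so for the second after the job is handed in, while the arm keeps its last pose, push and grip.
It also fails if it takes over 61 s, if anything falls off the work surface, if the arm or the gripper's body presses on something with over 40 N, if the wrist force passes 120 N, or if a joint passes its speed limit or range.

## Working session

There is one attempt and no reset: what is moved stays moved. The work goes in short steps, Python scripts to look and compute and a shell command to move; the robot and the scene stay as the last step left them, time stands still between calls to the robot, and variables do not carry over. Pictures are saved under pics/ and viewed, at most 10 in all, crops included, and the job is handed in when it is done.

```bash
ls; mkdir -p pics
cat > h.py <<'E'
import numpy as np, cv2
from rig import robot, cams
def cam(n):
    c=cams.camera(n); h=c["color"].shape[0]
    c["f"]=h/2/np.tan(np.radians(c["fov_y"])/2); return c
def pt(c,u,v,d=None):
    if d is None: d=c["depth"][int(v),int(u)]
    p=np.array([(u-c["cx"])/c["f"]*d,(v-c["cy"])/c["f"]*d,d,1]); return (np.linalg.inv(c["view"])@p)[:3]
def cloud(c):
    d=c["depth"]; v,u=np.mgrid[:d.shape[0],:d.shape[1]]
    p=np.stack([(u-c["cx"])/c["f"]*d,(v-c["cy"])/c["f"]*d,d,np.ones_like(d)],-1)
    return (p@np.linalg.inv(c["view"]).T)[...,:3]
def proj(c,p):
    q=c["view"]@np.r_[p,1]; return c["f"]*q[0]/q[2]+c["cx"],c["f"]*q[1]/q[2]+c["cy"]
E
python3 - <<'E'
from h import *
import pickle
for n in("top","side"):
    c=cam(n); cv2.imwrite(f"pics/{n}0.png",c["color"]); pickle.dump(c,open(n+"0.pkl","wb")); print(n,c["f"],np.round(np.linalg.inv(c["view"]),3).tolist())
o=robot.get_obs(); print(o)
E
```

```text
pics
top 452.4846171420316 [[0.01, -0.997, 0.074, 0.422], [-1.0, -0.01, -0.005, -0.001], [0.006, -0.074, -0.997, 1.778], [0.0, 0.0, 0.0, 1.0]]
side 407.9571224868172 [[-0.797, -0.317, 0.515, -0.1], [-0.604, 0.407, -0.685, 0.841], [0.008, -0.857, -0.516, 0.741], [0.0, 0.0, 0.0, 1.0]]
{'time': 0.1, 'q': array([-1.34550136e+00,  5.28333456e-01,  1.43372875e+00, -1.77321405e-06,
        1.18139730e+00, -1.78497254e-01]), 'joint_velocities': array([ 0.00092968, -0.00107575, -0.00212418,  0.0008604 ,  0.00088614,
        0.00085858]), 'joint_torque': array([ 7.98137876e-05, -4.40986562e+01, -1.77150267e+01,  6.35385630e-02,
        5.33622375e-02, -4.09728989e-05]), 'position': array([ 0.24545969, -0.57412926,  0.23870832]), 'tool_rot': array([ 9.79687623e-01,  2.00527531e-01, -2.26588304e-05, -9.33152471e-04]), 'ft_force': array([0.07010903, 0.48688236, 0.32203282]), 'moment': array([ 0.00368811,  0.03595503, -0.02209559]), 'grip_force': 0.0, 'grip_width': 0.08700396645330888}
```

View pics/top0.png

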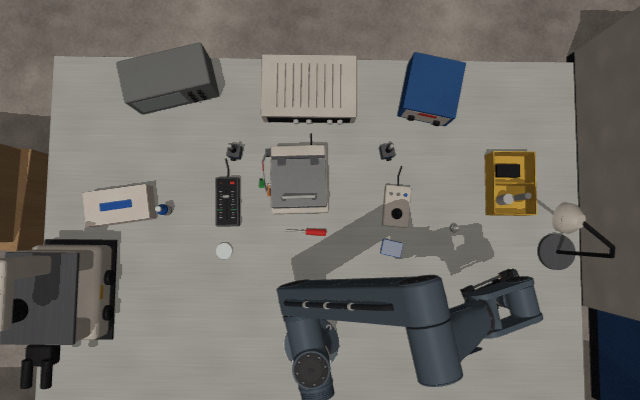

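View pics/side0.png

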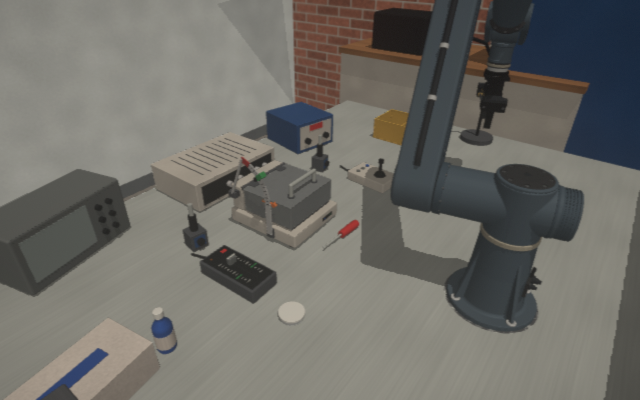

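The top view shows the dimmer at about (228,200), its fader near the far end, and the microscope at (299,180) with its handle at (299,197). The green flag is near (262,183). The joystick (397,203) is on the right and the dish is at (224,251). Next I'll measure these.

Run:
```python
from h import *
import pickle
t=pickle.load(open("top0.pkl","rb")); s=pickle.load(open("side0.pkl","rb"))
P=cloud(t); u0,v0=205,165
def rect(m,n):
    p=P[m][:,:2].astype(np.float32); r=cv2.minAreaRect(p*1000); print(n,len(p),np.round(r[0],1),np.round(r[1],1),round(r[2],2),"med",np.round(np.median(P[m],0),4))
M=np.zeros(P.shape[:2],bool); M[165:235,205:250]=1
rect(M&(P[...,2]>.034)&(P[...,2]<.048),"dimmer")
rect(M&(P[...,2]>.055)&(P[...,2]<.075),"cap")
M[:]=0; M[140:220,262:340]=1
rect(M&(P[...,2]>.128)&(P[...,2]<.142),"cover")
rect(M&(P[...,2]>.16)&(P[...,2]<.185)&(P[...,0]<.8),"handle")
rect(M&(P[...,2]>.02)&(P[...,2]<.16),"plinth")
# green / orange pixels
for n,c in(("top",t),("side",s)):
    Q=cloud(c); h=cv2.cvtColor(c["color"],cv2.COLOR_BGR2HSV)
    for nm,lo,hi in(("green",40,85),("orange",5,20)):
        m=((h[...,0]>=lo)&(h[...,0]<=hi)&(h[...,1]>110)&(h[...,2]>60)).astype(np.uint8)
        k,l,st,ce=cv2.connectedComponentsWithStats(m)
        for i in range(1,k):
            if st[i,4]>3:
                q=np.median(Q[l==i],0)
                if .3<q[0]<.9 and abs(q[1])<.35: print(n,nm,st[i,4],np.round(ce[i],1),np.round(q,4))
a=cv2.resize(t["color"][130:265,200:345],None,fx=4.1,fy=4.1,interpolation=2)
cv2.imwrite("pics/topz.png",a)
b=cv2.resize(s["color"][140:310,170:360],None,fx=3.5,fy=3.5,interpolation=2); cv2.imwrite("pics/sidez.png",b)
```

```text
dimmer 1018 [539.4 332.9] [186.9  90.4] 1.55 med [0.5354 0.3327 0.0418]
cap 28 [513.9 320.4] [108.4  28.1] 16.84 med [0.5563 0.3334 0.0642]
cover 2990 [629.   65.9] [227.6 217.5] 2.2 med [0.6298 0.0584 0.1355]
handle 121 [587.5 113.4] [233.2  93.7] 51.09 med [0.5496 0.0641 0.1783]
plinth 3861 [633.1  61.6] [280.  228.5] 2.42 med [0.6192 0.0565 0.1347]
top green 32 [261.4 183.6] [0.5861 0.1774 0.2273]
top green 5 [233. 209.] [0.5083 0.3058 0.0431]
top orange 27 [268.  190.4] [0.5739 0.1652 0.1338]
side green 16 [262.1 174.8] [0.5822 0.1821 0.2287]
side orange 28 [273. 204.] [0.5652 0.164  0.1359]
```

View pics/sidez.png

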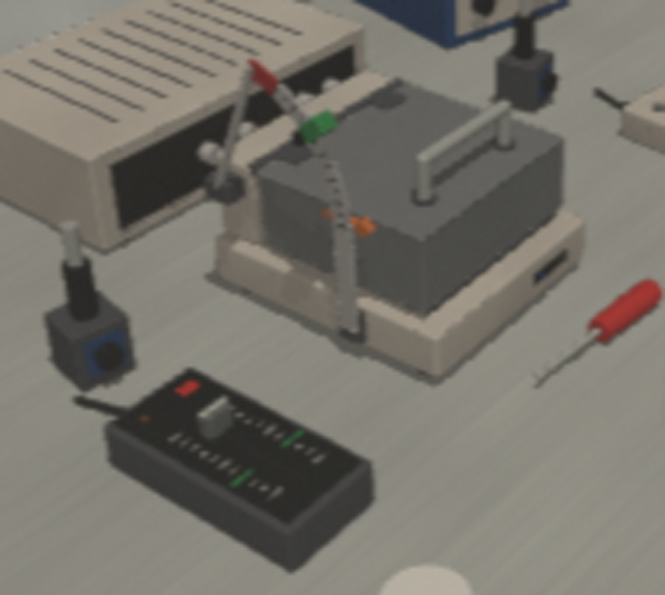

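The zoomed side view shows the grey fader cap at about (213,415), near the bright end, and the green line ticks at (243,478) and (291,437). The handle bar runs from (425,160) to (505,110). The orange pointer is at (350,220), and the green flag at (318,125) has red just above it. I'll lift and turn the tool first.

```bash
python3 -m pendant '[{"jaw":1,"linear":[0,0,-1.2],"twist":-6.68},{"jaw":1,"linear":[0,0,-1.2],"twist":-6.68},{"jaw":1,"linear":[0,0,-1.2],"twist":-6.68},{"jaw":1,"linear":[0,0,-1.2],"twist":-6.68},{"jaw":1,"linear":[0,0,-1.2],"twist":-6.68},{"jaw":1,"linear":[0,0,-1.2],"twist":-6.68},{"jaw":1,"linear":[0,0,-1.2],"twist":-6.68},{"jaw":1,"linear":[0,0,-1.2],"twist":-6.68},{"jaw":1,"linear":[0,0,-1.2],"twist":-6.68},{"jaw":1,"linear":[0,0,-1.2],"twist":-6.68}]'
python3 - <<'E'
from h import *
import pickle
t=pickle.load(open("top0.pkl","rb")); P=cloud(t)
for n,(u,v) in dict(postA=(234,150),postB=(387,150)).items():
    q=P[v-10:v+10,u-10:u+10].reshape(-1,3); print(n,np.round(np.median(q[(q[:,2]>.05)&(q[:,2]<.2)],0),3))
E
```

```text
time: 0.93
position: [0.2455, -0.5743, 0.3595]
tool_rot: [0.705, 0.709, 0.0, -0.001]
ft_force: [0.1, -1.1, 0.2]
grip_width: 0.0873
grip_force: 0.0
postA [0.73  0.306 0.058]
postB [ 0.737 -0.279  0.056]
```

```bash
python3 -m pendant '[{"jaw":1,"linear":[3.9,1.2,0],"twist":0},{"jaw":1,"linear":[3.9,1.2,0],"twist":0},{"jaw":1,"linear":[3.9,1.2,0],"twist":0},{"jaw":1,"linear":[3.9,1.2,0],"twist":0},{"jaw":1,"linear":[3.9,1.2,0],"twist":0},{"jaw":1,"linear":[3.9,1.2,0],"twist":0},{"jaw":1,"linear":[3.9,1.2,0],"twist":0},{"jaw":1,"linear":[3.9,1.2,0],"twist":0},{"jaw":1,"linear":[3.9,1.2,0],"twist":0},{"jaw":1,"linear":[3.9,1.2,0],"twist":0},{"jaw":1,"linear":[3.9,1.2,0],"twist":0},{"jaw":1,"linear":[3.9,1.2,0],"twist":0}]'
python3 -m pendant '[{"jaw":1,"linear":[3.9,1.2,0],"twist":0},{"jaw":1,"linear":[3.9,1.2,0],"twist":0},{"jaw":1,"linear":[3.9,1.2,0],"twist":0},{"jaw":1,"linear":[3.9,1.2,0],"twist":0},{"jaw":1,"linear":[3.9,1.2,0],"twist":0},{"jaw":1,"linear":[3.9,1.2,0],"twist":0},{"jaw":1,"linear":[3.9,1.2,0],"twist":0},{"jaw":1,"linear":[3.9,1.2,0],"twist":0},{"jaw":1,"linear":[3.9,1.2,0],"twist":0},{"jaw":1,"linear":[3.9,1.2,0],"twist":0},{"jaw":1,"linear":[2,1.2,0],"twist":0},{"jaw":1,"linear":[0,0,0],"twist":0}]'
python3 - <<'E'
from h import *
import pickle
c=cam("wrist"); cv2.imwrite("pics/w1.png",c["color"]); pickle.dump(c,open("w1.pkl","wb"))
print(np.round(np.linalg.inv(c["view"]),3), [np.round(proj(c,p)) for p in ([.54,.333,.042],[.55,.064,.174])], robot.get_obs()["position"])
E
```

```text
time: 1.93
position: [0.3899, -0.1048, 0.3594]
tool_rot: [0.708, 0.707, 0.0, -0.0]
ft_force: [1.2, -0.4, 0.4]
grip_width: 0.087
grip_force: 0.0
time: 2.93
position: [0.5238, 0.3073, 0.3583]
tool_rot: [0.706, 0.708, 0.001, -0.0]
ft_force: [-0.1, -0.1, 0.3]
grip_width: 0.0871
grip_force: 0.0
[[ 1.     0.002  0.002  0.523]
 [ 0.002 -0.956 -0.294  0.388]
 [ 0.001  0.294 -0.956  0.503]
 [ 0.     0.     0.     1.   ]] [array([331., 137.]), array([340., 374.])] [0.52272336 0.30492686 0.35826187]
```

View pics/w1.png

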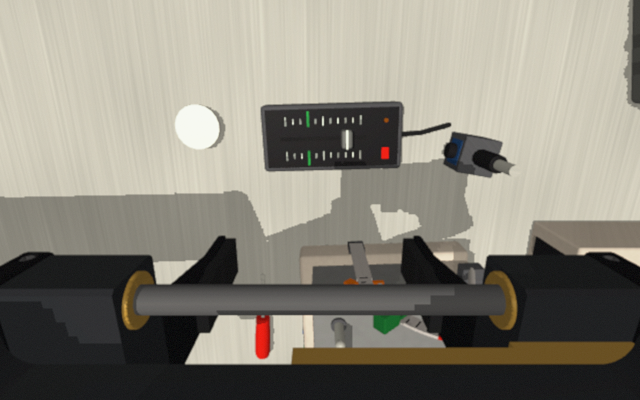

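The wrist view shows the dimmer across (262–402, 103–170), the cap at (347,139), and the green ticks at (308,119) and (309,157). The dish is at (197,127). I'll turn these into positions.

Run:
```python
from h import *
import pickle
c=pickle.load(open("w1.pkl","rb")); P=cloud(c)
M=np.zeros(P.shape[:2],bool); M[90:185,245:420]=1
m=M&(P[...,2]>.037)&(P[...,2]<.047)
r=cv2.minAreaRect((P[m][:,:2]*1000).astype(np.float32)); print("box",r)
m2=M&(P[...,2]>.061)&(P[...,2]<.070); m2[:,:325]=0;m2[:,370:]=0
print("cap",cv2.minAreaRect((P[m2][:,:2]*1000).astype(np.float32)),np.median(P[m2],0),m2.sum())
h=cv2.cvtColor(c["color"],cv2.COLOR_BGR2HSV)
g=(M&(h[...,0]>45)&(h[...,0]<80)&(h[...,1]>110)).astype(np.uint8)
k,l,st,ce=cv2.connectedComponentsWithStats(g)
G=[]
for i in range(1,k):
    if st[i,4]>8: q=P[l==i].mean(0); G.append(q); print("green",st[i,4],ce[i],np.round(q,4))
```

```text
box ((540.8051147460938, 332.21893310546875), (189.55755615234375, 89.4742431640625), 1.7543773651123047)
cap ((559.0060424804688, 332.5579833984375), (13.002120018005371, 23.618810653686523), 1.3643430471420288) [0.55884835 0.33291439 0.06442946] 198
green 59 [307.40677966 118.98305085] [0.5087 0.3563 0.0424]
green 54 [308.72222222 157.18518519] [0.5104 0.3065 0.0508]
```

```bash
python3 -m pendant '[{"jaw":0.6,"linear":[1.4,1.8,3.4],"twist":-1.75},{"jaw":0.6,"linear":[1.37,1.83,3.4],"twist":0},{"jaw":0.6,"linear":[0,0,4],"twist":0},{"jaw":0.6,"linear":[0,0,4],"twist":0},{"jaw":0.6,"linear":[0,0,4],"twist":0},{"jaw":0.6,"linear":[0,0,4],"twist":0},{"jaw":0.6,"linear":[0,0,3],"twist":0},{"jaw":0.6,"linear":[0,0,0],"twist":0},{"jaw":0.6,"linear":[0,0,0],"twist":0},{"jaw":0.6,"linear":[0,0,0],"twist":0}]' 10
python3 - <<'E'
from h import *
c=cam("wrist"); print(robot.get_obs()["position"]); cv2.imwrite("pics/w2.png",c["color"])
E
```

```text
time: 3.82
position: [0.5598, 0.331, 0.1035]
tool_rot: [0.697, 0.717, 0.001, 0.001]
ft_force: [0.1, -0.5, 0.2]
grip_width: 0.0525
grip_force: 0.0
[0.56036407 0.33140404 0.10439129]
```

View pics/w2.png

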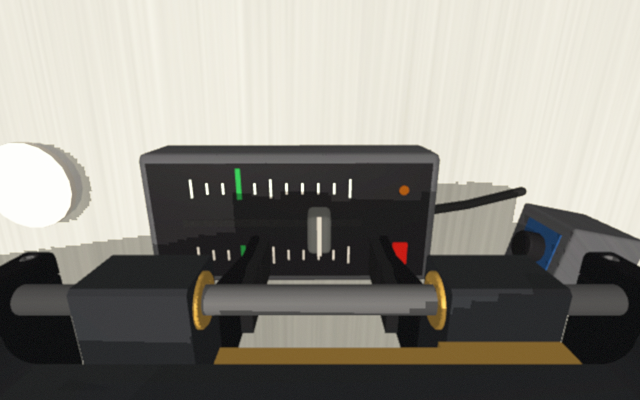

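The cap at (319,232) sits midway between the fingers at (248) and (390). I'll descend and grip it.

```bash
python3 -m pendant '[{"jaw":0.6,"linear":[0.1,0,2],"twist":0},{"jaw":0.6,"linear":[0,0,1.9],"twist":0},{"jaw":0.6,"linear":[0,0,0],"twist":0},{"jaw":0.1,"linear":[0,0,0],"twist":0},{"jaw":0.1,"linear":[0,0,0],"twist":0},{"jaw":0.1,"linear":[0,0,0],"twist":0},{"jaw":0.1,"linear":[0,0,0],"twist":0},{"jaw":0.1,"linear":[0,0,0],"twist":0},{"jaw":0.1,"linear":[0,0,0],"twist":0}]' 10
```

```text
time: 4.62
position: [0.5588, 0.3323, 0.0632]
tool_rot: [0.697, 0.717, 0.0, 0.0]
ft_force: [0.7, 0.2, 0.1]
grip_width: 0.0202
grip_force: 0.0
```

```bash
python3 -m pendant '[{"jaw":0.1,"linear":[0,0,0],"twist":0},{"jaw":0.1,"linear":[0,0,0],"twist":0},{"jaw":0.1,"linear":[0,0,0],"twist":0}]' 10
python3 -m pendant '[{"jaw":0.1,"linear":[0,-0.6,0],"twist":0},{"jaw":0.1,"linear":[0,-0.6,0],"twist":0},{"jaw":0.1,"linear":[0,-0.6,0],"twist":0},{"jaw":0.1,"linear":[0,-0.6,0],"twist":0},{"jaw":0.1,"linear":[0,-0.6,0],"twist":0},{"jaw":0.1,"linear":[0,-0.6,0],"twist":0},{"jaw":0.1,"linear":[0,-0.6,0],"twist":0},{"jaw":0.1,"linear":[0,-0.6,0],"twist":0},{"jaw":0.1,"linear":[0,-0.1,0],"twist":0},{"jaw":0.1,"linear":[0,0,0],"twist":0},{"jaw":0.1,"linear":[0,0,0],"twist":0}]'
python3 - <<'E'
from h import *
c=cam("wrist"); print(robot.get_obs()["position"]); cv2.imwrite("pics/w3.png",c["color"])
print(proj(c,[.5087,.3563,.042]))
E
```

```text
time: 4.87
position: [0.5589, 0.3323, 0.0629]
tool_rot: [0.697, 0.717, 0.0, 0.0]
ft_force: [-0.2, -0.4, 3.2]
grip_width: 0.0138
grip_force: 10.0
time: 5.78
position: [0.5081, 0.3308, 0.0629]
tool_rot: [0.697, 0.717, -0.001, -0.001]
ft_force: [-0.7, -0.4, 7.0]
grip_width: 0.0137
grip_force: 10.0
[0.50811402 0.33079883 0.06287096]
(np.float64(321.767014291798), np.float64(206.4788213794621))
```

View pics/w3.png

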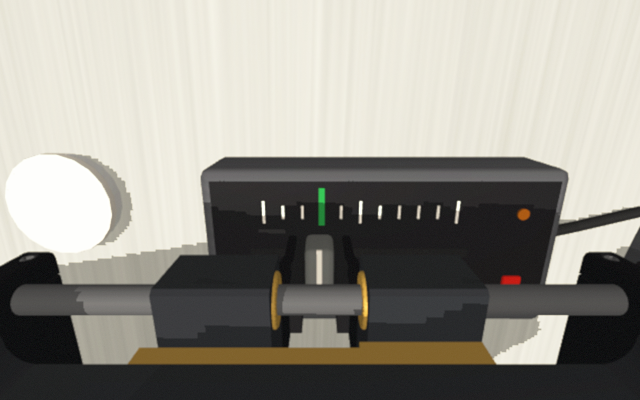

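The cap's white line at u≈319.5 is just short of the green stripe at u≈321.5, about 1 mm. I'll nudge it and check at sub-pixel level.

```bash
python3 -m pendant '[{"jaw":0.1,"linear":[0,0.1,0],"twist":0},{"jaw":0.1,"linear":[0,0,0],"twist":0},{"jaw":0.1,"linear":[0,0,0],"twist":0}]'
python3 - <<'E'
from h import *
c=cam("wrist"); o=robot.get_obs(); print(o["position"],o["ft_force"],c["cx"])
I=c["color"].astype(float); h=cv2.cvtColor(c["color"],cv2.COLOR_BGR2HSV)
g=(h[...,0]>45)&(h[...,0]<80)&(h[...,1]>110); g[:170]=0;g[240:]=0
v,u=np.nonzero(g); p=np.polyfit(v,u,1)
w=I.min(2)[250:275,300:340]; w=np.clip(w-120,0,None); uc=(w.sum(0)*np.arange(300,340)).sum()/w.sum()
print("green u mean",u.mean(),"slope",p[0],"white",uc, "box z px/mm",c["f"])
# world x via planes
def onplane(u,v,z):
    C=np.linalg.inv(c["view"]); d=C[:3,:3]@[(u-c["cx"])/c["f"],(v-c["cy"])/c["f"],1]; o=C[:3,3]; return o+d*(z-o[2])/d[2]
a=onplane(u.mean(),v.mean(),.042); b=onplane(uc,262,.066); th=np.radians(1.75); e=np.array([np.cos(th),np.sin(th),0])
print(a,b,"cap-green along track mm",1000*(b-a)@e)
E
```

```text
time: 6.08
position: [0.5089, 0.3308, 0.0629]
tool_rot: [0.697, 0.717, -0.001, -0.001]
ft_force: [-1.0, -0.4, 8.9]
grip_width: 0.0142
grip_force: 10.0
[0.50888855 0.33077737 0.06287314] [-0.52747092  0.28032541  8.78024574] 318.96986226406807
green u mean 320.00374531835206 slope -0.0006002400960374596 white 318.6871433018574 box z px/mm 338.8644938990054
[0.50854534 0.35632303 0.042     ] [0.50847157 0.33721414 0.066     ] cap-green along track mm -0.657290976016955
```

```bash
python3 -m pendant '[{"jaw":0.1,"linear":[0,0.05,0],"twist":0},{"jaw":0.1,"linear":[0,0,-0.1],"twist":0},{"jaw":0.1,"linear":[0,0,0],"twist":0}]'
python3 -m pendant '[{"jaw":0.3,"linear":[0,0,0],"twist":0},{"jaw":0.3,"linear":[0,0,0],"twist":0},{"jaw":0.3,"linear":[0,0,0],"twist":0},{"jaw":0.4,"linear":[0,0,0],"twist":0},{"jaw":0.4,"linear":[0,0,-1],"twist":0},{"jaw":0.4,"linear":[0,0,-3],"twist":0},{"jaw":0.4,"linear":[0,0,-4],"twist":0},{"jaw":0.4,"linear":[0,0,-4],"twist":0},{"jaw":0.4,"linear":[0,0,-4],"twist":0},{"jaw":0.4,"linear":[0,0,0],"twist":0},{"jaw":0.4,"linear":[0,0,0],"twist":0}]'
python3 - <<'E'
from h import *
import pickle
c=cam("wrist"); o=robot.get_obs(); print(o["position"],o["ft_force"]); pickle.dump(c,open("w4.pkl","wb"))
cv2.imwrite("pics/w4.png",cv2.resize(c["color"][60:260,160:480],None,fx=2.4,fy=2.4,interpolation=2))
E
```

```text
time: 6.38
position: [0.5092, 0.3308, 0.0629]
tool_rot: [0.697, 0.717, -0.001, -0.001]
ft_force: [-2.1, 1.3, 1.7]
grip_width: 0.0142
grip_force: 10.0
time: 7.3
position: [0.5127, 0.3315, 0.2276]
tool_rot: [0.697, 0.717, 0.004, 0.002]
ft_force: [-0.4, 0.6, -0.3]
grip_width: 0.0348
grip_force: 0.0
[0.51112554 0.33083073 0.22509275] [ 0.1097092  -0.89349532 -0.42415186]
```

View pics/w4.png

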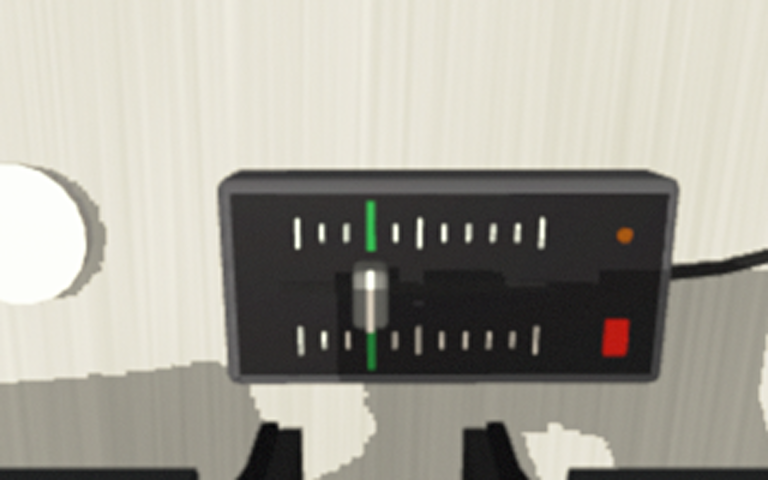

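The crop shows the cap's white line at u≈370.5, in line with the green ticks at 370.5 and 371.5 at 2.45 px/mm, so the fader is within about 0.4 mm. Next is the microscope.

```bash
python3 -m pendant '[{"jaw":0.4,"linear":[0,0,-4],"twist":0},{"jaw":0.4,"linear":[0,0,-4],"twist":0},{"jaw":0.4,"linear":[0,0,-4],"twist":0},{"jaw":0.4,"linear":[0,0,-4],"twist":0},{"jaw":0.4,"linear":[-4,0.3,-2.3],"twist":0},{"jaw":0.4,"linear":[-4,0.5,0],"twist":0},{"jaw":0.4,"linear":[-4,0.5,0],"twist":0},{"jaw":0.4,"linear":[-4,0.5,0],"twist":0},{"jaw":0.4,"linear":[-4,0.5,0],"twist":0},{"jaw":0.4,"linear":[-4,0.5,0],"twist":0},{"jaw":0.4,"linear":[-4,0.5,0],"twist":0},{"jaw":0.4,"linear":[-1.5,0,0],"twist":0}]'
python3 -m pendant '[{"jaw":0.6,"linear":[0,0,0],"twist":0},{"jaw":0.6,"linear":[0,0,0],"twist":0},{"jaw":0.6,"linear":[0,0,0],"twist":0}]'
python3 - <<'E'
from h import *
import pickle
c=cam("wrist"); o=robot.get_obs(); print(o["position"]); pickle.dump(c,open("w5.pkl","wb"))
cv2.imwrite("pics/w5.png",c["color"])
E
```

```text
time: 8.35
position: [0.5522, 0.0359, 0.4017]
tool_rot: [0.698, 0.716, -0.002, -0.001]
ft_force: [0.4, 0.6, -0.0]
grip_width: 0.0349
grip_force: 0.0
time: 8.6
position: [0.5516, 0.0417, 0.4029]
tool_rot: [0.696, 0.718, -0.001, -0.002]
ft_force: [-0.5, 0.2, -0.3]
grip_width: 0.0473
grip_force: 0.0
[0.55166253 0.04210281 0.40329651]
```

View pics/w5.png

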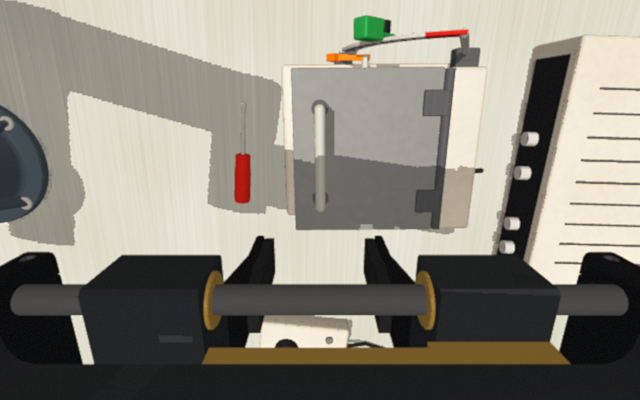

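The view shows the handle bar from (320,105) to (321,208), the green flag at (369,28), the orange pointer at (346,58), the quadrant's red part at (445,34), and the cover top across (292–445, 66–229). I'll compute positions from these.

```bash
cat > m.py <<'E'
from h import *
import pickle
def hsv(c): return cv2.cvtColor(c["color"],cv2.COLOR_BGR2HSV)
if __name__=="__main__":
    c=pickle.load(open("w5.pkl","rb")); P=cloud(c); h=hsv(c)
    M=np.zeros(P.shape[:2],bool); M[60:235,280:450]=1
    m=M&(P[...,2]>.131)&(P[...,2]<.141)
    r=cv2.minAreaRect((P[m][:,:2]*1000).astype(np.float32)); print("cover",r)
    b=M&(P[...,2]>.168)&(P[...,2]<.19); b[:,:305]=0;b[:,340:]=0
    q=P[b]; r2=cv2.minAreaRect((q[:,:2]*1000).astype(np.float32)); pf=np.polyfit(q[:,1],q[:,0],1)
    print("bar",r2,"yaw",np.degrees(-np.arctan(pf[0])),"n",len(q),"ztop",np.percentile(q[:,2],90))
    th=-np.arctan(pf[0]); ctr=np.array(r2[0])/1000
    e=np.array([np.cos(th),np.sin(th)]); n=np.array([-e[1],e[0]]); hinge=ctr+.150*e
    print("hinge",hinge)
    s=pickle.load(open("side0.pkl","rb")); t=pickle.load(open("top0.pkl","rb"))
    for nm,cc in(("wrist",c),("side",s),("top",t)):
        Q=cloud(cc); H=hsv(cc)
        for col,lo,hi in(("green",45,85),("orange",5,20)):
            g=(H[...,0]>=lo)&(H[...,0]<=hi)&(H[...,1]>110)&(H[...,2]>50)
            k=g&(np.linalg.norm(Q[...,:2]-(hinge-.1*e+.117*n),axis=-1)<.09)&(Q[...,2]>.1)
            w=Q[k]; a=(hinge-w[:,:2])@e; l=(w[:,:2]-hinge)@n; z=w[:,2]-.133
            ang=np.arctan2(z,a); rr=np.hypot(a,z)
            print(nm,col,len(w),"ang pct",np.round(np.percentile(ang,[5,25,50,75,95]),3),"r",np.round(np.percentile(rr,[5,50,95]),3),"lat",np.round(np.percentile(l,[5,50,95]),3))
E
python3 m.py
```

```text
cover ((618.6466674804688, 58.42793273925781), (202.86781311035156, 207.0709228515625), 2.4156265258789062)
bar ((550.5611572265625, 52.89073181152344), (11.34056282043457, 120.37850189208984), 1.906373143196106) yaw 2.023861996472667 n 1135 ztop 0.17956643987401566
hinge [0.70046759 0.05818809]
wrist green 714 ang pct [0.663 0.708 0.741 0.746 0.751] r [0.125 0.144 0.15 ] lat [0.115 0.123 0.131]
wrist orange 289 ang pct [1.000e-03 1.500e-02 2.400e-02 3.800e-02 1.227e+00] r [0.101 0.127 0.44 ] lat [0.07  0.109 0.112]
side green 15 ang pct [0.67  0.684 0.702 0.716 0.728] r [0.147 0.149 0.151] lat [0.121 0.128 0.132]
side orange 29 ang pct [-0.022  0.     0.022  0.038  0.051] r [0.119 0.132 0.138] lat [0.101 0.111 0.115]
top green 31 ang pct [0.652 0.696 0.719 0.736 0.752] r [0.128 0.146 0.153] lat [0.118 0.123 0.129]
top orange 23 ang pct [-0.049 -0.007  0.01   0.046  0.063] r [0.108 0.126 0.14 ] lat [0.108 0.111 0.115]
```

```bash
python3 -m pendant '[{"jaw":0.6,"linear":[0.65,-0.05,2.5],"twist":0},{"jaw":0.6,"linear":[0.65,-0.05,4],"twist":0},{"jaw":0.6,"linear":[0,0,4],"twist":0},{"jaw":0.6,"linear":[0,0,4],"twist":0},{"jaw":0.6,"linear":[0,0,3],"twist":0},{"jaw":0.6,"linear":[0,0,2],"twist":0},{"jaw":0.6,"linear":[0,0,0],"twist":0},{"jaw":0.6,"linear":[0,0,0],"twist":0},{"jaw":0.6,"linear":[0,0,0],"twist":0}]' 30
python3 - <<'E'
from h import *
c=cam("wrist"); o=robot.get_obs(); print(o["position"],o["tool_rot"]); 
P=cloud(c); m=(P[...,2]>.165)&(P[...,2]<.19)&(abs(P[...,0]-.55)<.015)&(P[...,1]>.06)&(P[...,1]<.115); q=P[m]; print(m.sum(),np.median(q,0) if m.sum() else 0)
E
```

```text
time: 9.4
position: [0.5519, 0.0547, 0.2106]
tool_rot: [0.696, 0.718, 0.001, 0.001]
ft_force: [0.3, 0.3, -0.2]
grip_width: 0.0525
grip_force: 0.0
[0.55222448 0.05441262 0.21112588] [0.69621546 0.71783026 0.00123781 0.00148698]
2026 [0.54968472 0.08823505 0.17814671]
```

```bash
python3 -m pendant '[{"jaw":0.6,"linear":[0,-0.1,2],"twist":0},{"jaw":0.6,"linear":[0,0,1.9],"twist":0},{"jaw":0.6,"linear":[0,0,0],"twist":0},{"jaw":0.05,"linear":[0,0,0],"twist":0},{"jaw":0.05,"linear":[0,0,0],"twist":0},{"jaw":0.05,"linear":[0,0,0],"twist":0},{"jaw":0.05,"linear":[0,0,0],"twist":0},{"jaw":0.05,"linear":[0,0,0],"twist":0},{"jaw":0.05,"linear":[0,0,0],"twist":0},{"jaw":0.05,"linear":[0,0,0],"twist":0},{"jaw":0.05,"linear":[0,0,0],"twist":0},{"jaw":0.05,"linear":[0,0,0],"twist":0}]' 40
```

```text
time: 10.45
position: [0.5513, 0.0538, 0.1706]
tool_rot: [0.697, 0.717, 0.001, 0.001]
ft_force: [3.7, 1.0, -1.2]
grip_width: 0.0104
grip_force: 40.0
```

```bash
python3 -m pendant '[{"jaw":0.05,"linear":[0,0.11,-0.37],"twist":0},{"jaw":0.05,"linear":[0,0.12,-0.37],"twist":0},{"jaw":0.05,"linear":[0,0.13,-0.37],"twist":0},{"jaw":0.05,"linear":[0,0.13,-0.36],"twist":0},{"jaw":0.05,"linear":[0,0.15,-0.36],"twist":0},{"jaw":0.05,"linear":[0,0.15,-0.36],"twist":0},{"jaw":0.05,"linear":[0,0.33,-0.7],"twist":0},{"jaw":0.05,"linear":[0,0.37,-0.69],"twist":0},{"jaw":0.05,"linear":[0,0.4,-0.67],"twist":0},{"jaw":0.05,"linear":[0,0,0],"twist":0},{"jaw":0.05,"linear":[0,0,0],"twist":0}]' 40
cat > a.py <<'E'
from m import *
import sys
o=robot.get_obs(); p=o["position"]; e=np.array([np.cos(.035),np.sin(.035)]); n=np.array([-e[1],e[0]]); hinge=np.array([.7005,.0582])
a=(hinge-p[:2])@e; z=p[2]+.002-.133
print("tcp",np.round(p,4),"F",np.round(o["ft_force"],1),"theta from tcp",np.arctan2(z,a)-np.arctan2(.041,.150),"r",np.hypot(a,z),"grip",o["grip_width"],o["grip_force"])
for nm in("side","wrist","top"):
    cc=cam(nm); Q=cloud(cc); H=hsv(cc)
    if len(sys.argv)>1: pickle.dump(cc,open(f"{sys.argv[1]}_{nm}.pkl","wb"))
    if nm=="side": cv2.imwrite(f"pics/{sys.argv[1] if len(sys.argv)>1 else 'x'}.png",cv2.resize(cc["color"][140:260,200:360],None,fx=5,fy=5,interpolation=2))
    for col,lo,hi in(("green",45,85),("orange",5,20)):
        g=(H[...,0]>=lo)&(H[...,0]<=hi)&(H[...,1]>110)&(H[...,2]>50)
        d=Q[...,:2]-hinge; w=Q[g&(abs(-(d@e)-.09)<.08)&(abs(d@n-.117)<.025)&(Q[...,2]>.1)&(Q[...,2]<.3)]
        if len(w)<4: continue
        a=(hinge-w[:,:2])@e; z=w[:,2]-.133; ang=np.arctan2(z,a); rr=np.hypot(a,z)
        print(nm,col,len(w),"ang",np.round(np.percentile(ang,[5,25,50,75,95]),3),"r",np.round(np.percentile(rr,[5,50,95]),3))
E
python3 a.py
```

```text
time: 11.37
position: [0.5693, 0.0544, 0.2108]
tool_rot: [0.697, 0.717, 0.0, -0.0]
ft_force: [7.1, 0.3, -13.0]
grip_width: 0.01
grip_force: 40.5
tcp [0.5693 0.0544 0.2108] F [  7.1   0.3 -13. ] theta from tcp 0.27957529913819396 r 0.15365642918765143 grip 0.009964023274346027 40.544718727469444
side green 21 ang [0.665 0.678 0.695 0.714 0.727] r [0.146 0.149 0.151]
side orange 32 ang [0.27  0.287 0.311 0.327 0.355] r [0.097 0.132 0.139]
wrist green 39 ang [0.646 0.653 0.658 0.67  0.678] r [0.128 0.13  0.133]
wrist orange 1379 ang [0.278 0.305 0.311 0.319 0.342] r [0.101 0.124 0.14 ]
top green 33 ang [0.652 0.707 0.734 0.752 0.762] r [0.128 0.147 0.154]
top orange 22 ang [0.23  0.279 0.3   0.314 0.34 ] r [0.109 0.129 0.142]
```

```bash
python3 -m pendant '[{"jaw":0.05,"linear":[0,0.33,-0.53],"twist":0},{"jaw":0.05,"linear":[0,0.36,-0.51],"twist":0},{"jaw":0.05,"linear":[0,0.38,-0.5],"twist":0},{"jaw":0.05,"linear":[0,0.39,-0.48],"twist":0},{"jaw":0.05,"linear":[0,0.41,-0.47],"twist":0},{"jaw":0.05,"linear":[0,0.43,-0.45],"twist":0},{"jaw":0.05,"linear":[0,0.45,-0.43],"twist":0},{"jaw":0.05,"linear":[0,0.47,-0.41],"twist":0},{"jaw":0.05,"linear":[0,0,0],"twist":0},{"jaw":0.05,"linear":[0,0,0],"twist":0},{"jaw":0.05,"linear":[0,0,0],"twist":0}]' 40
python3 a.py b1
```

```text
time: 12.43
position: [0.5985, 0.0552, 0.2452]
tool_rot: [0.697, 0.717, -0.003, -0.003]
ft_force: [5.7, -1.5, -21.2]
grip_width: 0.0096
grip_force: 40.9
tcp [0.5985 0.0552 0.2452] F [  5.7  -1.5 -21.2] theta from tcp 0.5750314514704686 r 0.15317492926008955 grip 0.009627962574765355 40.86463160812855
side green 19 ang [0.671 0.684 0.703 0.72  0.734] r [0.146 0.148 0.15 ]
side orange 28 ang [0.556 0.578 0.596 0.615 0.633] r [0.097 0.135 0.141]
wrist green 1175 ang [0.662 0.702 0.738 0.746 0.751] r [0.122 0.139 0.149]
wrist orange 1232 ang [0.572 0.599 0.606 0.613 0.636] r [0.102 0.126 0.14 ]
top green 32 ang [0.639 0.701 0.729 0.74  0.752] r [0.129 0.147 0.155]
top orange 16 ang [0.562 0.605 0.62  0.635 0.645] r [0.109 0.133 0.147]
```

View pics/b1.png

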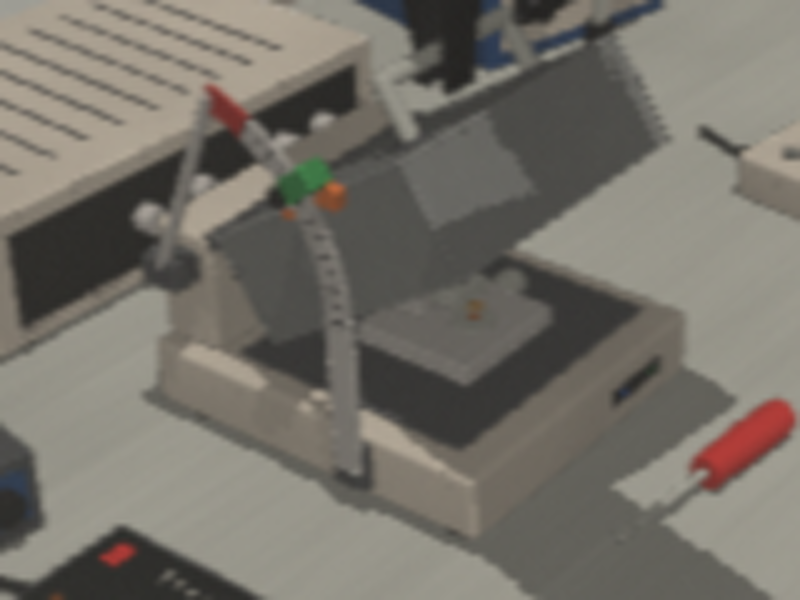

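The side zoom shows the orange pointer at (330,195), just below the green flag at (305,182), with the red part well above at (228,110). I'll measure both outlines relative to each other.

```bash
cat > f.py <<'E'
from m import *
import sys
e=np.array([np.cos(.035),np.sin(.035)]); n=np.array([-e[1],e[0]]); hinge=np.array([.7005,.0582])
tag,ph=sys.argv[1],float(sys.argv[2])
for nm in("wrist","side","top"):
    cc=pickle.load(open(f"{tag}_{nm}.pkl","rb")); Q=cloud(cc); H=hsv(cc)
    for col,lo,hi,f in(("green",45,85,.69),("orange",5,20,ph)):
        g=(H[...,0]>=lo)&(H[...,0]<=hi)&(H[...,1]>110)&(H[...,2]>50)
        d=Q[...,:2]-hinge; w=Q[g&(abs(-(d@e)-.09)<.08)&(abs(d@n-.117)<.025)&(Q[...,2]>.1)&(Q[...,2]<.3)]
        a=(hinge-w[:,:2])@e; z=w[:,2]-.133; l=(w[:,:2]-hinge)@n
        R=a*np.cos(f)+z*np.sin(f); T=-a*np.sin(f)+z*np.cos(f)
        print(nm,col,len(w),"R mm",np.round(1000*np.percentile(R,[1,50,99]),1),"T",np.round(1000*np.percentile(T,[1,10,50,90,99]),1),"lat",np.round(1000*np.percentile(l,[1,50,99])))
        if nm=="wrist":
            for r0 in range(100,156,8):
                k=(R*1000>=r0)&(R*1000<r0+8)
                if k.sum()>8: print("   r",r0,k.sum(),np.round(1000*np.percentile(T[k],[3,50,97]),1), "lat",np.round(1000*np.percentile(l[k],[3,97])))
E
python3 f.py b1 .585
```

```text
wrist green 1175 R mm [116.5 139.1 149.9] T [-5.2 -2.7  6.5  8.   8.7] lat [115. 117. 122.]
   r 108 10 [4.9 6.2 6.9] lat [121. 122.]
   r 116 85 [3.4 6.4 7.4] lat [119. 122.]
   r 124 221 [-3.9  7.1  8.4] lat [115. 121.]
   r 132 306 [-3.8  7.2  8.4] lat [115. 120.]
   r 140 306 [-4.   6.7  8.5] lat [115. 119.]
   r 148 247 [-5.2  0.7  7.6] lat [115. 120.]
wrist orange 1232 R mm [ 92.9 125.8 141.4] T [-6.7 -0.   2.4  6.   8. ] lat [105. 109. 113.]
   r 100 153 [-1.6  2.2  3.5] lat [106. 112.]
   r 108 175 [-1.8  2.4  3.2] lat [106. 112.]
   r 116 199 [-3.3  2.2  3.3] lat [106. 112.]
   r 124 170 [-4.3  2.5  6.2] lat [105. 113.]
   r 132 406 [-3.5  4.3  8. ] lat [105. 113.]
   r 140 85 [-1.2  0.3  2.2] lat [106. 113.]
side green 19 R mm [146.1 147.7 150.4] T [-3.5 -2.4  1.9  5.9  6.6] lat [117. 126. 133.]
side orange 28 R mm [ 95.4 134.7 142.6] T [-4.8 -3.1  1.5  5.7  7.7] lat [101. 113. 116.]
top green 32 R mm [125.7 146.2 155.1] T [-10.2  -4.2   5.6   8.6  10.5] lat [118. 124. 131.]
top orange 16 R mm [102.8 133.2 147.3] T [-7.6 -0.8  5.1  7.6  9.5] lat [108. 111. 114.]
```

```bash
python3 -m pendant '[{"jaw":0.05,"linear":[0,0.24,-0.22],"twist":0},{"jaw":0.05,"linear":[0,0.25,-0.21],"twist":0},{"jaw":0.05,"linear":[0,0.26,-0.2],"twist":0},{"jaw":0.05,"linear":[0,0.26,-0.2],"twist":0},{"jaw":0.05,"linear":[0,0.27,-0.19],"twist":0},{"jaw":0.05,"linear":[0,0,0],"twist":0},{"jaw":0.05,"linear":[0,0,0],"twist":0},{"jaw":0.05,"linear":[0,0,0],"twist":0},{"jaw":0.05,"linear":[0,0,0],"twist":0}]' 40
python3 a.py b2; python3 f.py b2 .685
python3 - <<'E'
import pickle,cv2,numpy as np
a=pickle.load(open("b2_side.pkl","rb"))["color"][155:205,235:300]; b=pickle.load(open("b2_wrist.pkl","rb"))["color"]
cv2.imwrite("pics/b2c.png",np.hstack([cv2.resize(a,(390,400),interpolation=2),cv2.resize(b[0:256,280:536],(400,400),interpolation=2)]))
E
```

```text
time: 13.33
position: [0.6118, 0.0556, 0.256]
tool_rot: [0.697, 0.717, -0.003, -0.003]
ft_force: [6.2, -0.8, -27.1]
grip_width: 0.0101
grip_force: 40.5
tcp [0.6118 0.0556 0.256 ] F [  6.2  -0.8 -27.1] theta from tcp 0.6865407877001057 r 0.15327943380285639 grip 0.01010193547340419 40.49222320318222
side green 19 ang [0.665 0.68  0.696 0.715 0.729] r [0.146 0.148 0.15 ]
wrist green 1340 ang [0.667 0.716 0.741 0.746 0.753] r [0.123 0.14  0.15 ]
wrist orange 1215 ang [0.678 0.707 0.715 0.722 0.745] r [0.102 0.127 0.141]
top green 32 ang [0.652 0.68  0.72  0.737 0.75 ] r [0.129 0.145 0.152]
top orange 18 ang [0.674 0.69  0.698 0.72  0.748] r [0.11  0.129 0.142]
wrist green 1340 R mm [117.1 140.1 149.9] T [-5.  -1.4  7.   8.2  9. ] lat [115. 118. 123.]
   r 116 82 [2.1 6.4 7.5] lat [119. 124.]
   r 124 231 [4.2 7.5 8.7] lat [115. 123.]
   r 132 347 [-2.4  7.4  8.8] lat [115. 123.]
   r 140 368 [-3.6  7.3  8.8] lat [115. 121.]
   r 148 305 [-5.   1.3  7.7] lat [115. 122.]
wrist orange 1215 R mm [ 92.5 126.7 141.8] T [-8.   1.2  3.5  7.1  9.2] lat [105. 109. 115.]
   r 100 150 [-1.4  3.3  4
[... 569 characters left out ...]
,[1,50,99])))
                                             ~~~~~~~~~~~~~^^^^^^^^^^^^^
    return _quantile_unchecked(
        a, q, axis, out, overwrite_input, method, keepdims, weights)
    return _ureduce(a,
                    func=_quantile_ureduce_func,
    ...<5 lines>...
                    overwrite_input=overwrite_input,
                    method=method)
    r = func(a, **kwargs)
    result = _quantile(arr,
                       quantiles=q,
    ...<2 lines>...
                       out=out,
                       weights=wgt)
    slices_having_nans = np.isnan(arr[-1, ...])
                                  ~~~^^^^^^^^^
IndexError: index -1 is out of bounds for axis 0 with size 0
```

View pics/b2c.png

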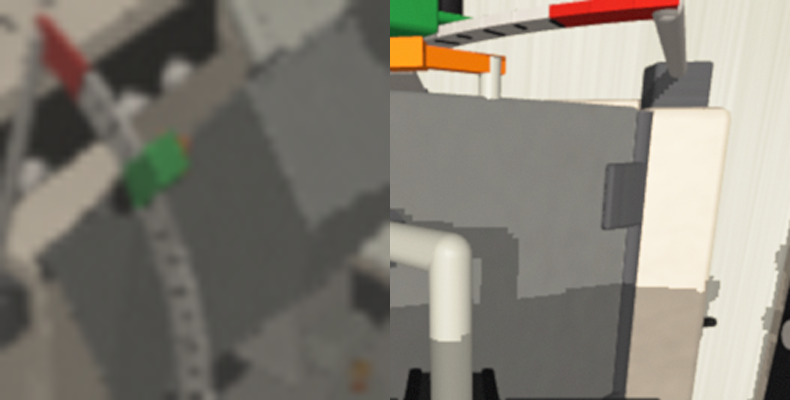

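The left panel (side view) shows the flag at (155,168) covering the pointer, with only an orange sliver at (185,143). The right panel (wrist view) shows flag and pointer side by side, left of the red part at (610,10). They are essentially in line. I'll calibrate the pointer's offset against the shut view, where the angle is exactly 0.

```bash
python3 -m pendant '[{"jaw":0.05,"linear":[0,0.08,0.12],"twist":0},{"jaw":0.05,"linear":[0,0,0],"twist":0},{"jaw":0.05,"linear":[0,0,0],"twist":0}]' 40
cp w5.pkl w5_wrist.pkl; cp side0.pkl w5_side.pkl; cp top0.pkl w5_top.pkl; python3 f.py w5 0; python3 a.py b3; python3 f.py b3 .685 2>/dev/null
```

```text
time: 13.73
position: [0.6131, 0.0557, 0.2568]
tool_rot: [0.697, 0.717, -0.002, -0.002]
ft_force: [5.0, -0.5, -26.3]
grip_width: 0.0102
grip_force: 40.5
wrist green 714 R mm [116.8 143.7 150.5] T [-5.9 -2.   6.9  8.   8.7] lat [115. 123. 132.]
   r 116 30 [2.7 6.1 7.2] lat [119. 131.]
   r 124 93 [3.  7.3 8.3] lat [115. 131.]
   r 132 152 [-1.8  7.5  8.5] lat [115. 131.]
   r 140 178 [-0.8  7.5  8.6] lat [115. 131.]
   r 148 256 [-5.9  1.1  7.7] lat [116. 131.]
wrist orange 252 R mm [ 93.  123.4 141.4] T [-6.   0.9  2.5  5.8  7.8] lat [106. 109. 113.]
   r 100 35 [0.6 1.9 3.2] lat [107. 111.]
   r 108 41 [0.5 2.2 4. ] lat [107. 112.]
   r 116 42 [0.7 2.2 3.8] lat [107. 112.]
   r 124 51 [-0.5  2.6  5.9] lat [106. 113.]
   r 132 58 [-6.2  5.3  8.1] lat [106. 113.]
   r 140 14 [-0.6  0.5  2. ] lat [106. 112.]
side green 15 R mm [146.3 148.6 151. ] T [-3.5 -2.3  1.8  5.   5.7] lat [120. 128. 132.]
side orange 29 R mm [102.1 131.5 138.4] T [-9.4 -2.1  2.6  5.5  8.2] lat [ 99. 111. 115.]
top green 31 R mm [125.4 146.5 153. ] T [-7.  -4.5  4.3  8.1  9.7] lat [118. 123. 131.]
top orange 23 
[... 649 characters left out ...]
  8.1  8.8] lat [115. 119. 124.]
   r 116 80 [3.  6.4 7.7] lat [119. 125.]
   r 124 235 [5.9 7.4 8.6] lat [115. 124.]
   r 132 345 [-1.   7.4  8.7] lat [115. 123.]
   r 140 369 [-3.3  7.2  8.6] lat [115. 122.]
   r 148 310 [-5.4  1.6  7.8] lat [115. 122.]
wrist orange 1203 R mm [ 92.5 126.8 141.6] T [-6.2  2.8  5.   8.8 10.7] lat [105. 109. 115.]
   r 100 146 [0.4 4.5 5.5] lat [106. 112.]
   r 108 162 [-0.   4.6  5.7] lat [106. 112.]
   r 116 180 [0.8 4.9 6. ] lat [106. 112.]
   r 124 145 [0.1 5.2 9.1] lat [105. 113.]
   r 132 433 [-1.4  7.1 10.7] lat [105. 113.]
   r 140 92 [2.1 3.3 5. ] lat [106. 113.]
side green 19 R mm [145.5 147.2 150.2] T [-3.9 -2.9  0.9  5.4  6.5] lat [119. 126. 133.]
```

```bash
python3 -m pendant '[{"jaw":0.05,"linear":[0,0,0],"twist":0},{"jaw":0.05,"linear":[0,0,0],"twist":0},{"jaw":0.05,"linear":[0,0,0],"twist":0},{"jaw":0.05,"linear":[0,0,0],"twist":0},{"jaw":0.05,"linear":[0,0,0],"twist":0},{"jaw":0.05,"linear":[0,0,0],"twist":0},{"jaw":0.05,"linear":[0,0,0],"twist":0},{"jaw":0.05,"linear":[0,0,0],"twist":0}]' 40
python3 a.py b4
```

```text
time: 14.55
position: [0.6137, 0.0557, 0.2572]
tool_rot: [0.697, 0.717, -0.001, -0.001]
ft_force: [5.6, -0.3, -27.6]
grip_width: 0.0103
grip_force: 40.5
tcp [0.6137 0.0557 0.2572] F [  5.6  -0.3 -27.6] theta from tcp 0.7012013062361033 r 0.15325199444033244 grip 0.010333622209415446 40.52238665521145
side green 19 ang [0.665 0.68  0.696 0.715 0.73 ] r [0.146 0.148 0.15 ]
wrist green 1338 ang [0.669 0.72  0.741 0.746 0.752] r [0.123 0.14  0.15 ]
wrist orange 1201 ang [0.694 0.722 0.729 0.736 0.759] r [0.102 0.127 0.141]
top green 33 ang [0.655 0.701 0.726 0.741 0.757] r [0.13  0.146 0.153]
top orange 18 ang [0.666 0.706 0.726 0.745 0.765] r [0.106 0.13  0.146]
```

```bash
python3 -m pendant '[{"jaw":0.05,"linear":[0,-0.03,0.2],"twist":0},{"jaw":0.05,"linear":[0,-0.03,0.15],"twist":0},{"jaw":0.05,"linear":[0,0,0],"twist":0},{"jaw":0.05,"linear":[0,0,0],"twist":0},{"jaw":0.05,"linear":[0,0,0],"twist":0},{"jaw":0.05,"linear":[0,0,0],"twist":0},{"jaw":0.05,"linear":[0,0,0],"twist":0},{"jaw":0.05,"linear":[0,0,0],"twist":0},{"jaw":0.05,"linear":[0,0,0],"twist":0},{"jaw":0.05,"linear":[0,0,0],"twist":0},{"jaw":0.05,"linear":[0,0,0],"twist":0},{"jaw":0.05,"linear":[0,0,0],"twist":0}]' 40
python3 a.py b5; python3 f.py b5 .685 2>/dev/null | grep -A7 "wrist orange"
```

```text
time: 15.7
position: [0.6132, 0.0557, 0.2567]
tool_rot: [0.697, 0.717, -0.001, -0.0]
ft_force: [-5.6, -1.6, -11.0]
grip_width: 0.0101
grip_force: 40.4
tcp [0.6132 0.0557 0.2567] F [ -5.6  -1.6 -11. ] theta from tcp 0.6965789343744873 r 0.15303773401536588 grip 0.010086400344466614 40.39610713720322
side green 20 ang [0.665 0.677 0.695 0.715 0.729] r [0.146 0.148 0.15 ]
wrist green 1332 ang [0.667 0.719 0.741 0.747 0.753] r [0.122 0.14  0.149]
wrist orange 1212 ang [0.686 0.717 0.725 0.731 0.755] r [0.101 0.127 0.141]
top green 32 ang [0.65  0.705 0.721 0.739 0.75 ] r [0.131 0.146 0.154]
top orange 19 ang [0.681 0.712 0.722 0.733 0.743] r [0.108 0.13  0.143]
wrist orange 1212 R mm [ 92.  126.7 141.6] T [-45.4   2.3   4.7   8.4  10.5] lat [105. 109. 115.]
   r 100 148 [-0.3  4.3  5.3] lat [106. 112.]
   r 108 159 [-0.6  4.4  5.3] lat [106. 112.]
   r 116 187 [-0.3  4.6  5.5] lat [106. 112.]
   r 124 143 [0.1 4.9 8.7] lat [105. 113.]
   r 132 436 [-1.6  6.5 10.4] lat [105. 113.]
   r 140 88 [1.6 2.9 5. ] lat [106. 113.]
side green 20 R mm [145.5 147.9 150.1] T [-3.9 -3.1  0.7  5.5  6.5] lat [119. 127. 131.]
```

```bash
python3 -m pendant '[{"jaw":0.05,"linear":[0,-0.14,0.1],"twist":0},{"jaw":0.05,"linear":[0,0,0.05],"twist":0},{"jaw":0.05,"linear":[0,0,0],"twist":0},{"jaw":0.05,"linear":[0,0,0],"twist":0},{"jaw":0.05,"linear":[0,0,0],"twist":0},{"jaw":0.05,"linear":[0,0,0],"twist":0},{"jaw":0.05,"linear":[0,0,0],"twist":0},{"jaw":0.05,"linear":[0,0,0],"twist":0},{"jaw":0.05,"linear":[0,0,0],"twist":0},{"jaw":0.05,"linear":[0,0,0],"twist":0},{"jaw":0.05,"linear":[0,0,0],"twist":0},{"jaw":0.05,"linear":[0,0,0],"twist":0}]' 40
python3 a.py b6; python3 f.py b6 .685 2>/dev/null | grep -A7 "wrist orange"
```

```text
time: 16.85
position: [0.6117, 0.0556, 0.2556]
tool_rot: [0.697, 0.717, -0.001, -0.0]
ft_force: [-5.8, -2.7, -9.6]
grip_width: 0.0099
grip_force: 40.3
tcp [0.6117 0.0556 0.2556] F [-5.8 -2.7 -9.6] theta from tcp 0.6847871301696709 r 0.15302387183902968 grip 0.00988567392109179 40.33764123916626
side green 19 ang [0.665 0.68  0.696 0.716 0.729] r [0.146 0.148 0.15 ]
wrist green 1328 ang [0.666 0.716 0.741 0.747 0.752] r [0.123 0.14  0.15 ]
wrist orange 1207 ang [0.677 0.706 0.713 0.72  0.743] r [0.102 0.127 0.141]
top green 32 ang [0.642 0.694 0.731 0.743 0.754] r [0.129 0.146 0.152]
top orange 18 ang [0.676 0.697 0.708 0.721 0.736] r [0.11  0.127 0.143]
wrist orange 1207 R mm [ 92.5 126.8 141.5] T [-9.1  0.8  3.3  7.   9.1] lat [105. 109. 115.]
   r 100 145 [-1.5  3.   4. ] lat [106. 112.]
   r 108 164 [-1.8  3.1  4.1] lat [106. 112.]
   r 116 180 [-1.   3.1  4.2] lat [106. 112.]
   r 124 149 [-1.2  3.5  7. ] lat [105. 113.]
   r 132 429 [-3.   5.1  8.9] lat [105. 113.]
   r 140 93 [-0.2  1.3  3.5] lat [105. 113.]
side green 19 R mm [146.1 147.9 150.7] T [-3.9 -2.8  0.8  5.4  6.5] lat [119. 127. 133.]
```

The cover stands at about 0.69, matching the flag within about 0.01 rad. I'll hold briefly to confirm it is steady, then hand in.

```bash
python3 -m pendant '[{"jaw":0.05,"linear":[0,0,0],"twist":0},{"jaw":0.05,"linear":[0,0,0],"twist":0},{"jaw":0.05,"linear":[0,0,0],"twist":0},{"jaw":0.05,"linear":[0,0,0],"twist":0},{"jaw":0.05,"linear":[0,0,0],"twist":0},{"jaw":0.05,"linear":[0,0,0],"twist":0}]' 40
python3 -c "
from rig import robot
print(robot.hand_in())"
```

```text
time: 17.5
position: [0.6117, 0.0556, 0.2556]
tool_rot: [0.697, 0.718, -0.001, -0.0]
ft_force: [-4.9, -1.6, -10.0]
grip_width: 0.01
grip_force: 40.3
the job is handed in; nothing more can be done
None
```

I handed the job in at 17.5 s, with no verdict returned: the fader was set to the green line first (within about 0.4 mm), then the cover was lifted and held steady in the grip at about 0.69 rad, within about 0.01 rad of where I measured the flag and well short of the red.

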